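Post a used stain bottle through the sprung flap of the returns box

TASK

The returns box takes nothing while its catch drawer stands open, so first push the blue drawer fully shut. Then take the used dropper bottle with the red collar, which lies on its side, and post it sideways (lying along the mouth) through the sprung flap in the sloping front, pushing it until it drops inside and the flap snaps shut behind it. Do not knock over or shift the other two dropper bottles or the flask.

Things in the scene. Friction and masses are not known exactly. Their poses are not given: they have to be found in the camera images.
- bin: fixed grey returns box, 190 mm wide, 185 deep, 210 tall; origin: middle of its lower front edge on the worktop, x into the box, y to its left, z up. Above the drawer the front slopes back from height 120 mm at x = 0 to 210 mm at x = 156 mm; its inward normal (chute direction) is (0.5, 0, -0.866), 60 deg below level. Hollow behind the flap: the bottle falls into the drawer.
- mouth (a point): middle of the lower edge of the mouth in the slope (112 mm wide along y, 46 mm up the slope along (0.866, 0, 0.5)), at x 35, z 140 mm of the box, axes as the box. A black ledge 29 mm long, flush with the lower edge, sticks out square to the slope, with cheeks 112 mm apart, 29 mm long, 30 mm high. Ledge and shut flap form a V that holds the lying bottle, its axis 19 mm from each.
- flap (a joint): steel flap (118 x 51 mm, yellow stripe), 6 mm behind the mouth's face, hinged along the mouth's upper edge, opens inward: 0 shut, 1.45 rad open. Spring: 2 to 3 N at its lower edge to start, about 4 N wide open; it carries a bottle laid on it. The bottle drops only when its axis is pushed some 20 to 35 mm past the lower edge. While the drawer is open a bolt blocks the flap (up to 0.1 rad of play).
- drawer (a joint): how far the catch drawer at the foot of the box is pulled out towards the front (along the box's -x): 0 fully shut, starts 0.03 to 0.055 m open. It takes about 2 N to slide and stays where it is left; shut, it frees the flap.
- drawer_handle (a point): middle of the drawer's steel bar handle (90 mm long along the box's y, about 10 mm thick), 62 mm above the worktop, 35 mm in front of the drawer's blue front panel (190 mm wide, 8 to 106 mm high); moves with the drawer. Pushing the bar pushes the drawer.
- bottle_red: amber dropper bottle with a red collar, the one to post; loose, lies on its side; origin at the middle of its underside (base), z along its axis to the bulb. Body 38 mm across from 0 to 62 mm, red collar 26 mm across from 59 to 73 mm, black rubber bulb 16 mm across from 73 to 98 mm (end). About 75 g. Smooth and round: it rolls if pushed.
- red_mid (a point): point on the axis of the red-collared bottle, 49 mm from its underside (half its length)
- bottle_b: amber dropper bottle with a black collar and a blue band on its label, 35 mm across, 92 mm tall, origin under its base; leave standing
- bottle_c: amber dropper bottle with a black collar and an orange-brown band on its label, 36 mm across, 94 mm tall, origin under its base; leave standing
- flask: conical glass flask with pink content, 64 mm across, 105 mm tall, origin under its base; leave standing

How it is judged:
By the outcome, as a careful person would: the job done as asked, in the order asked, and still so for the second after the job is handed in, with the robot touching nothing.
It also fails if it takes over 64 s, if anything falls off the work surface, if the arm or the gripper's body presses on something with over 40 N, if the wrist force passes 120 N, or if a joint passes its speed limit or range.

ROBOT

A 6-joint arm with a two-finger parallel gripper is mounted at the origin on a cart in front of the work surface, level with it; the furniture and walls round the work are solid. World frame = base frame: x ahead of the robot, y to its left, z up, the work surface at z = 0. Lengths are in m, angles in rad, forces in N, time in s.
With the tool pointing down it reaches from about 0.375 to 0.9 m from the base axis. Payload 3.1 kg.
Tool frame: the origin (TCP) lies on the front face of the gripper's body, between the roots of the fingers; the fingertips stand 70 mm ahead of it and the grasp point (between the pads) lies 51 mm ahead of it; z points along the fingers, y is the line along which they close (so a half turn about z gives the same grasp; the last joint's range is limited). The gripper opens to 87 mm and grips with 3 to 60 N. Pads are 19 mm wide; open, the fingers measure 117 mm over their backs; the gripper's body (75 mm by 190 mm) begins 51 mm behind the grasp point.
Start: joints at [1.099, 0.527, 1.433, -0, 1.181, -0.178], TCP at [0.18, 0.598, 0.292] pointing down, gripper open.
Joint ranges: [-3.08, 3.08], [-0.75, 2.2], [0.22, 2.44], [-1.43, 4.57], [0, 2.65], [-2.85, 2.85]. Speed limits (rad/s): [2.79, 2.79, 3.14, 3.14, 3.14, 3.14].

INTERFACE

Orientations are given as a unit quaternion [x, y, z, w].
In Python, from rig import robot, cams, ticket gives the robot as it stands. The module is installed in compiled form; this text tells all that it offers.
- The arm moves only by the shell command python3 -m crank 'ROWS' [FORCE]. ROWS is JSON, a list of rows, each a list of 7 numbers: the shift along the tool's x, y, z in cm, then the turn, a rotation vector about the tool's x, y, z in rad, then the closure, from 0 (fully open) to 1 (shut). A call has 1 to 5 rows; each row shifts and turns the commanded pose from where the row before left it, along the tool's axes as they then stand; what a row does not reach is not made up. A row lasts 1/8 s, in which the tool goes at most 62.5 mm and 10.7 degrees, less where a joint would pass 70% of its speed; a pose out of reach is approached as far as the arm can. A call is refused whole if a number of a shift passes 6.25 or a number of a turn 0.188, either way. A call with a gripper value outside its range is refused whole. The fingers move at their own pace and stop on an object; FORCE is the grip in N (left out, the last holds). Time passes only in rows, so rows that do not move let the fingers close. It gives the time, the measured TCP pose, the force, the opening and the grip force at its end, in the units of the state.
- robot.get_obs(): the state, without advancing time (a new reading comes with each control period).
- cams.camera(name): name is "scene" or "top" or "wrist"; returns the picture (480x640x3 uint8, red, green, blue); there is no depth.
- cams.camera_info(name): a dict with "intrinsics" (3x3 intrinsics, pixels), "pose" (4x4, takes a point from camera to world coordinates). Camera axes: x right, y down, z forward; pixel columns grow to the right and rows downward; lengths in m; the calibration is good to about 2 mm. A picture is of the moment at which its call begins: read the wrist's pose just before it. camera_info takes no time and is no camera call; for the wrist camera it gives the pose at the moment of the call.
- ticket.hand_in(): hands the job in; it is judged then, once.
The state is a dict: "time": time; "q": joint angles; "joint_velocities": joint speeds; "joint_torque": joint torques, N m; "position": TCP position; "tool_rot": TCP orientation; "ft_force": force on the tool from outside, world axes, zero at the start; "moment": the same for the moment, N m; "grip_width": finger opening in m; "grip_force": force on a finger pad.
Only numpy, scipy, OpenCV 4.12 (cv2) and the standard library are available. Lean on these libraries where they do the work, as an engineer would, in place of code of your own. Each camera call takes 0.05 s, during which the arm holds its last target. There are 200 camera calls.

## Working session

There is one attempt and no reset: what is moved stays moved. The work goes in short steps, Python scripts to look and compute and a shell command to move; the robot and the scene stay as the last step left them, time stands still between calls to the robot, and variables do not carry over. Pictures are saved under pics/ and viewed, at most 13 in all, crops included, and the job is handed in when it is done.

```bash
mkdir -p pics; python3 - <<'E'
from rig import robot,cams
import cv2,numpy as np
for n in ["scene","top"]:
    im=cams.camera(n); cv2.imwrite(f"pics/{n}0.png",im[:,:,::-1])
    i=cams.camera_info(n); print(n,np.round(i["intrinsics"],1).tolist(),np.round(i["pose"],3).tolist())
o=robot.get_obs();print(o)
E
```

```text
scene [[624.6, 0.0, 311.4], [0.0, 624.6, 242.8], [0.0, 0.0, 1.0]] [[0.772, -0.417, 0.479, -0.106], [-0.635, -0.504, 0.585, -0.877], [-0.002, -0.757, -0.654, 0.989], [0.0, 0.0, 0.0, 1.0]]
top [[532.9, 0.0, 321.7], [0.0, 532.9, 247.4], [0.0, 0.0, 1.0]] [[0.035, -0.979, 0.202, 0.322], [-0.999, -0.035, 0.004, -0.101], [0.003, -0.202, -0.979, 1.288], [0.0, 0.0, 0.0, 1.0]]
{'time': 0.1, 'q': array([ 1.09950722e+00,  5.28360674e-01,  1.43378572e+00, -4.32905250e-05,
        1.18141447e+00, -1.78478073e-01]), 'joint_velocities': array([-0.00021993, -0.00261478, -0.00266875,  0.00143601,  0.00295531,
        0.00019244]), 'joint_torque': array([-5.42971175e-04, -4.40984738e+01, -1.77149552e+01,  6.34460896e-02,
        5.34635433e-02, -3.65231199e-05]), 'position': array([0.18012343, 0.59792189, 0.29137339]), 'tool_rot': array([ 1.45874834e-01,  9.89302564e-01, -9.39015685e-04, -2.95155698e-04]), 'ft_force': array([-0.03579818,  0.1338387 ,  0.44948533]), 'moment': array([ 0.03421262, -0.017765  , -0.00284132]), 'grip_force': 0.0, 'grip_width': 0.0870478767531261}
```

View pics/scene0.png

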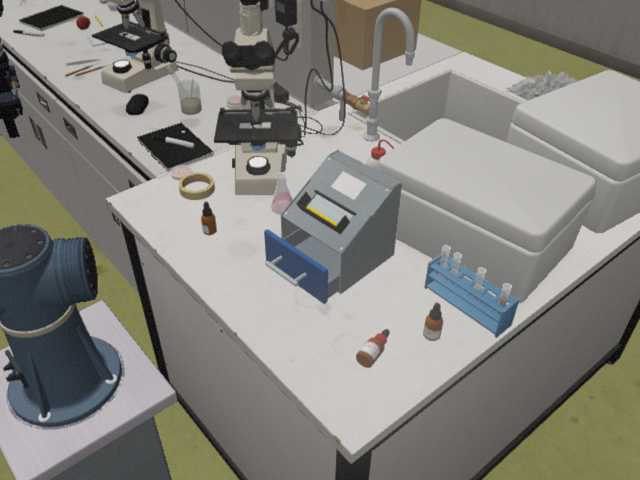

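View pics/top0.png

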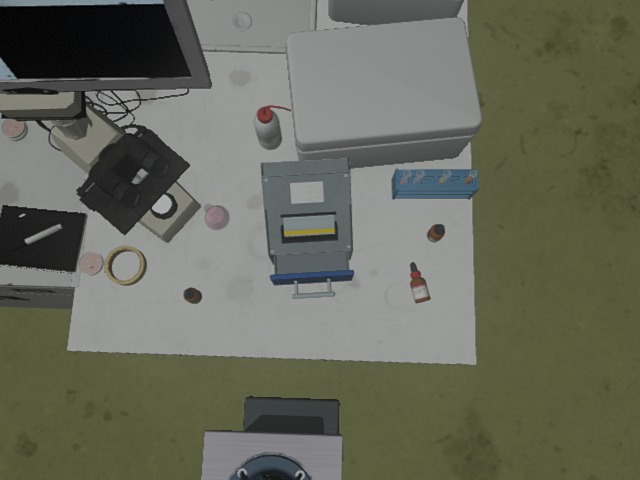

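Top view: box around (307,225), open blue drawer panel (312,277), handle (314,294), yellow stripe (310,233). The red-collar bottle has its base near (421,299) and bulb near (413,264). Bottles stand at (436,233) and (193,296), the flask at (217,217).

```bash
cat > h.py <<'E'
from rig import robot,cams
import cv2,numpy as np
from scipy.spatial.transform import Rotation as R
def ray(n,px,z,info=None):
    i=info or cams.camera_info(n); T=np.array(i["pose"]); d=T[:3,:3]@np.linalg.solve(np.array(i["intrinsics"]),[px[0],px[1],1])
    return T[:3,3]+d*(z-T[2,3])/d[2]
def proj(n,p,info=None):
    i=info or cams.camera_info(n); T=np.array(i["pose"]); c=T[:3,:3].T@(np.array(p)-T[:3,3]); u=np.array(i["intrinsics"])@c
    return u[:2]/u[2]
def big(im,m):
    k,l,s,c=cv2.connectedComponentsWithStats(m.astype(np.uint8)); j=1+np.argmax(s[1:,4]); return l==j,c[j],s[j]
E
python3 - <<'E'
from h import *
im=cv2.imread("pics/top0.png"); hsv=cv2.cvtColor(im,cv2.COLOR_BGR2HSV); H,S,V=cv2.split(hsv)
y,c,s=big(im,(H>18)&(H<32)&(S>150)&(V>120)&(np.arange(640)[None]>260)); print("yellow",c,s,cv2.minAreaRect(np.argwhere(y)[:,::-1].astype(np.float32)))
b,c,s=big(im,(H>105)&(H<125)&(S>130)&(np.arange(640)[None]<370)); r=cv2.minAreaRect(np.argwhere(b)[:,::-1].astype(np.float32)); print("blue",c,r)
p=cv2.boxPoints(r); print([ray("top",q,.106).round(3).tolist() for q in p])
sub=np.zeros_like(H,bool); sub[255:310,400:440]=1
br,c,s=big(im,sub&(S>110)&((H<15)|(H>170))); print("red bottle",c,s,cv2.minAreaRect(np.argwhere(br)[:,::-1].astype(np.float32)))
for n,px,z in [("base",(421.5,301),.019),("bulbend",(413,263),.019),("handleL",(294,296),.062),("handleR",(334,295),.062),("boxTL",(262,162),.21),("boxTR",(350,158),.21),("b",(193,296),.05),("c",(436,233),.05),("flask",(217,217),.05)]: print(n,ray("top",px,z).round(3))
cv2.imwrite("pics/crop0.png",np.hstack([cv2.resize(im[150:310,255:365],None,fx=3.7,fy=3.7,interpolation=2),cv2.resize(im[225:310,390:450],(388,592),interpolation=2)[:, :]])[:, :795])
E
```

```text
yellow [308.38596491 231.34502924] [284 229  51   6 171] ((308.9603271484375, 231.3258514404297), (3.3471555709838867, 50.14860916137695), 86.633544921875)
blue [311.89825581 274.48546512] ((311.4970703125, 274.4501953125), (4.3521728515625, 81.27383422851562), 86.56636810302734)
[[0.499, 0.016, 0.106], [0.516, -0.166, 0.106], [0.506, -0.166, 0.106], [0.489, 0.015, 0.106]]
red bottle [415.52083333 282.3125    ] [411 279  10   8  48] ((415.4730224609375, 282.3378601074219), (6.082762718200684, 9.370742797851562), 80.53767395019531)
base [ 0.461 -0.338  0.019]
bulbend [ 0.553 -0.318  0.019]
handleL [ 0.458 -0.036  0.062]
handleR [ 0.463 -0.128  0.062]
boxTL [0.725 0.037 0.21 ]
boxTR [ 0.741 -0.15   0.21 ]
b [0.451 0.199 0.05 ]
c [ 0.622 -0.367  0.05 ]
flask [0.642 0.158 0.05 ]
```

View pics/crop0.png

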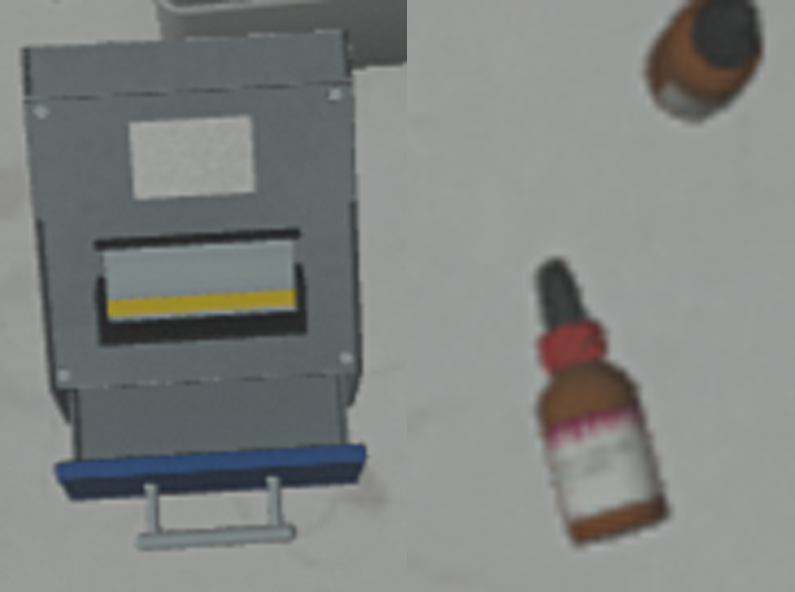

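Crop shows slope corners near (261.8,177), (349.6,172), (269,255), (352.8,250.5); bottle base centre at (423,301), bulb end at (412.6,262.4).

```bash
cat >> h.py <<'E'
def tgt(pos,Rt,o=None):
    """rotation first, then shift in the new tool frame (cm)"""
    o=o or robot.get_obs(); R0=R.from_quat(o["tool_rot"]); rv=(R0.inv()*Rt).as_rotvec()
    s=Rt.inv().apply(np.array(pos)-o["position"])*100
    print("rot",rv.round(3),"rows",int(np.ceil(np.abs(rv).max()/.186)),"shift cm",s.round(2),"rows",int(np.ceil(np.linalg.norm(s)/6.2)))
def tool(zdir,ydir):
    z=np.array(zdir,float);z/=np.linalg.norm(z); y=np.array(ydir,float); y-=z*(y@z); y/=np.linalg.norm(y)
    return R.from_matrix(np.column_stack([np.cross(y,z),y,z]))
E
python3 - <<'E'
from h import *
A=[((261.8,177),(.156,.095,.21)),((349.6,172.2),(.156,-.095,.21)),((269,254.9),(0,.095,.12)),((352.8,250.5),(0,-.095,.12)),((261,162.7),(.185,.095,.21)),((348.8,158.6),(.185,-.095,.21))]
W=np.array([ray("top",p,m[2])[:2] for p,m in A]); M=np.array([m[:2] for _,m in A])
a=M-M.mean(0);b=W-W.mean(0); psi=np.arctan2((a[:,0]*b[:,1]-a[:,1]*b[:,0]).sum(),(a*b).sum())
Rz=np.array([[np.cos(psi),-np.sin(psi)],[np.sin(psi),np.cos(psi)]]); t=W.mean(0)-Rz@M.mean(0)
print("box",t,psi,"res",(W-M@Rz.T-t).round(4).tolist())
hb=[Rz.T@(ray("top",p,.062)[:2]-t) for p in [(293.5,296.3),(333.5,294.3)]];print("handle in box",np.round(hb,4))
b0=ray("top",(422.9,301.1),.019);b1=ray("top",(412.6,262.4),.019);print("bottle",b0,b1,np.linalg.norm(b1-b0),np.arctan2(*(b1-b0)[1::-1]))
Rb=tool([0,0,-1],[-np.sin(psi),np.cos(psi),0])
hc=np.mean(hb,0); p=t+Rz@(hc+[-.045,0]); tgt([*p,.115],Rb); print("wait pos",p)
E
```

```text
box [ 0.54735406 -0.07190803] 0.09412954875629513 res [[-0.002, -0.0015], [-0.0025, 0.0018], [0.0027, -0.0019], [0.0015, 0.0007], [0.001, -0.0006], [-0.0008, 0.0015]]
handle in box [[-0.0864  0.0453]
 [-0.0872 -0.047 ]]
bottle [ 0.46119384 -0.34115924  0.019     ] [ 0.55398445 -0.31659899  0.019     ] 0.0959859521951485 0.2587510411487219
rot [-0.002 -0.001 -0.387] rows 3 shift cm [-17.08 -70.22  17.64] rows 12
wait pos [ 0.41621052 -0.08511115]
```

```bash
python3 -m crank '[[0,0,0,0,0,-0.129,1],[0,0,0,0,0,-0.129,1],[0,0,0,0,0,-0.129,1],[-5.7,0,0,0,0,0,1],[-5.7,0,0,0,0,0,1]]' 20; python3 -m crank '[[-1.9,-5.8,0,0,0,0,1],[-1.9,-5.8,0,0,0,0,1],[-1.9,-5.8,0,0,0,0,1],[0,-5.8,0,0,0,0,1],[0,-5.8,0,0,0,0,1]]'; python3 -m crank '[[0,-5.8,0,0,0,0,1],[0,-5.8,0,0,0,0,1],[0,-5.8,0,0,0,0,1],[0,-5.8,0,0,0,0,1],[0,-5.8,0,0,0,0,1]]'
python3 - <<'E'
from h import *
psi=.094
tgt([.416,-.085,.115],tool([0,0,-1],[-np.sin(psi),np.cos(psi),0]))
E
```

```text
time: 0.72
position: [0.2941, 0.6093, 0.292]
tool_rot: [-0.048, 0.999, -0.0, -0.0]
ft_force: [-0.1, 1.3, 0.2]
grip_width: 0.0451
grip_force: 0.0
time: 1.35
position: [0.378, 0.3238, 0.2919]
tool_rot: [-0.047, 0.999, -0.0, -0.0]
ft_force: [0.2, 0.6, 0.1]
grip_width: 0.0016
grip_force: 0.0
time: 1.98
position: [0.405, 0.0353, 0.2923]
tool_rot: [-0.047, 0.999, -0.0, 0.0]
ft_force: [1.5, 0.5, 0.3]
grip_width: 0.0006
grip_force: 0.0
rot [-0.  0.  0.] rows 1 shift cm [  0.04 -12.08  17.73] rows 4
```

```bash
python3 -m crank '[[0,-6,0,0,0,0,1],[0,-6,0,0,0,0,1],[0,0,6,0,0,0,1],[0,0,6,0,0,0,1],[0,0,5.7,0,0,0,1]]'; python3 -m crank '[[-1.5,0,0,0,0,0,1],[-1.5,0,0,0,0,0,1],[-1,0,0,0,0,0,1],[-1,0,0,0,0,0,1],[-1,0,0,0,0,0,1]]'; python3 - <<'E'
from h import *
cv2.imwrite("pics/d1.png",cams.camera("top")[150:330,240:440,::-1].repeat(3,0).repeat(3,1))
E
```

```text
time: 2.6
position: [0.4166, -0.083, 0.1137]
tool_rot: [-0.047, 0.999, -0.0, 0.001]
ft_force: [1.0, -0.8, -0.5]
grip_width: -0.0
grip_force: 0.0
time: 3.22
position: [0.4772, -0.0767, 0.117]
tool_rot: [-0.047, 0.999, -0.001, 0.001]
ft_force: [-1.8, -0.6, 1.4]
grip_width: 0.0005
grip_force: 1.1
```

View pics/d1.png

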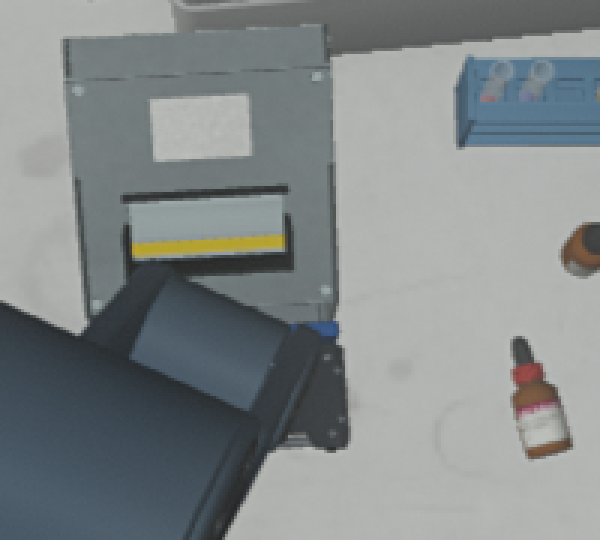

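The blue panel at about (310,328 in the crop) has moved in and the hand is over the handle. The drawer is sliding, so I keep pushing.

```bash
python3 -m crank '[[-0.7,0,0,0,0,0,1],[-0.6,0,0,0,0,0,1],[-0.4,0,0,0,0,0,1]]'; python3 -m crank '[[-0.3,0,0,0,0,0,1],[-0.3,0,0,0,0,0,1]]'
```

```text
time: 3.65
position: [0.4893, -0.0749, 0.1149]
tool_rot: [-0.048, 0.999, 0.001, -0.005]
ft_force: [-15.9, -9.0, 9.9]
grip_width: 0.0005
grip_force: 7.9
time: 3.9
position: [0.4902, -0.0746, 0.1148]
tool_rot: [-0.049, 0.999, 0.002, -0.011]
ft_force: [-25.5, -16.0, 17.2]
grip_width: 0.0007
grip_force: 13.4
```

```bash
python3 -m crank '[[2,0,0,0,0,0,1],[5,0,0,0,0,0,1],[0,0,-6,0,0,0,0],[0,-6,-6,0,0,0,0],[0,-6,-2,0,0,0,0]]';python3 -m crank '[[0,-6,0,0,0,0,0],[0,-6,0,0,0,0,0],[0,0,0,0,0,0,0]]'; python3 - <<'E'
from h import *
a=cams.camera("top")[150:330,240:460,::-1];b=cams.camera("scene")[120:380,180:460,::-1]
cv2.imwrite("pics/d2.png",np.hstack([cv2.resize(a,(440,360)),cv2.resize(b,(360,360))]))
E
```

```text
time: 4.53
position: [0.4405, -0.1851, 0.2419]
tool_rot: [-0.048, 0.999, -0.001, 0.002]
ft_force: [1.7, -0.4, -0.3]
grip_width: 0.0228
grip_force: 0.0
time: 4.9
position: [0.4519, -0.3092, 0.2396]
tool_rot: [-0.045, 0.999, -0.003, 0.002]
ft_force: [0.0, -0.3, 0.4]
grip_width: 0.0526
grip_force: 0.0
```

View pics/d2.png

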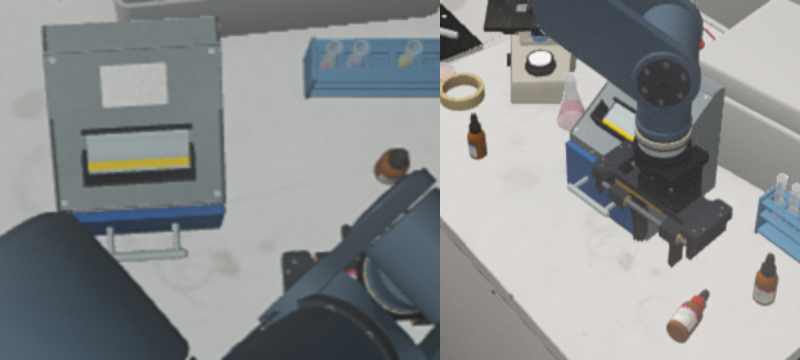

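The drawer panel now sits flush at the slope foot and the handle is at about (314,277) in the top view. The bottle is untouched and I take a wrist look at it.

```bash
python3 - <<'E'
from h import *
psi=.094; t=np.array([.5474,-.0719]); Rz=np.array([[np.cos(psi),-np.sin(psi)],[np.sin(psi),np.cos(psi)]])
print([(Rz.T@(ray("top",p,.062)[:2]-t)).round(3) for p in [(295,278.5),(333.5,276.5)]])
o=robot.get_obs(); print("q",o["q"].round(3))
i=cams.camera_info("wrist"); im=cams.camera("wrist"); cv2.imwrite("pics/w1.png",im[:,:,::-1])
print([proj("wrist",p,i).round(0) for p in [(.461,-.341,.019),(.554,-.317,.019)]])
np.savez("w1.npz",K=i["intrinsics"],T=i["pose"])
a=.2588; b0=np.array([.461,-.341]); u=np.array([np.cos(a),np.sin(a)])
p=b0+u*.038; tgt([*p,.14],tool([0,0,-1],[-np.sin(a),np.cos(a),0])); print(p)
E
```

```text
[array([-0.045,  0.04 ]), array([-0.046, -0.05 ])]
q [-8.000e-01  4.900e-01  1.692e+00  1.000e-03  9.600e-01 -2.464e+00]
[array([275., 235.]), array([294., 336.])]
rot [ 0.002 -0.001 -0.165] rows 1 shift cm [-3.88 -3.97  9.87] rows 2
[ 0.49773452 -0.33127501]
```

View pics/w1.png

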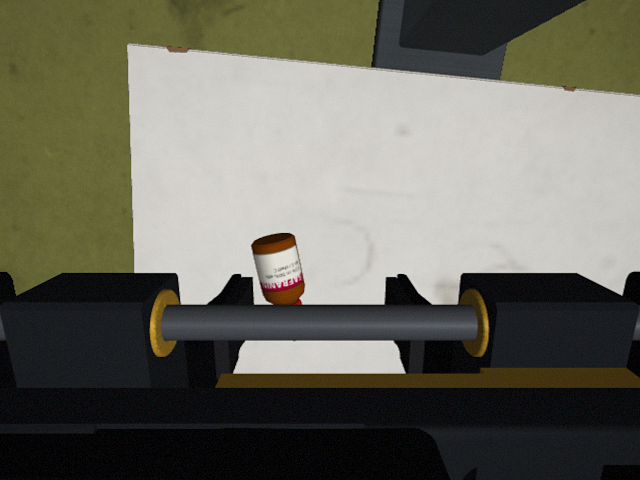

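Bottle base lies at about (274,237), as predicted to about 2 px. Going in for the grasp, and checking the drawer gap on the saved crop.

```bash
python3 - <<'E'
from h import *
psi=.094; t=np.array([.5474,-.0719]); Rz=np.array([[np.cos(psi),-np.sin(psi)],[np.sin(psi),np.cos(psi)]])
im=cv2.imread("pics/d2.png")[:360,:440]; H,S,V=cv2.split(cv2.cvtColor(im,cv2.COLOR_BGR2HSV))
m,_,_=big(im,(H>105)&(H<125)&(S>130)&(np.arange(440)[None]<240))
for c in (110,150,190):
    r=np.where(m[:,c])[0]; print([(Rz.T@(ray("top",(240+c/2,150+q/2),.106)[:2]-t)).round(4).tolist() for q in (r[0],r[-1])])
E
python3 -m crank '[[0,0,0,0,0,-0.165,0],[-3.9,-4,0,0,0,0,0],[0,0,5,0,0,0,0],[0,0,5,0,0,0,0],[0,0,3,0,0,0,0]]'; python3 -m crank '[[0,0,2.7,0,0,0,0],[0,0,0,0,0,0,0]]'
python3 - <<'E'
from h import *
a=.2588; b0=np.array([.461,-.341]); u=np.array([np.cos(a),np.sin(a)])
p=b0+u*.038; tgt([*p,.082],tool([0,0,-1],[-np.sin(a),np.cos(a),0]))
E
```

```text
[[-0.0007, 0.0356], [-0.0099, 0.0361]]
[[-0.0011, -0.0095], [-0.0091, -0.0091]]
[[-0.0014, -0.0548], [-0.0083, -0.0543]]
time: 5.68
position: [0.4976, -0.3292, 0.1067]
tool_rot: [-0.13, 0.991, 0.002, -0.001]
ft_force: [0.1, 0.0, 0.2]
grip_width: 0.0872
grip_force: 0.0
time: 5.92
position: [0.4973, -0.3294, 0.0803]
tool_rot: [-0.13, 0.991, 0.002, -0.002]
ft_force: [0.6, 0.2, 0.3]
grip_width: 0.0872
grip_force: 0.0
rot [ 0.005 -0.003  0.002] rows 1 shift cm [ 0.01 -0.19 -0.17] rows 1
```

The panel sits between box x = 0 and −9 mm, so the drawer is shut. Closing on the bottle and lifting.

```bash
python3 -m crank '[[0,0,0,0,0,0,0.6],[0,0,0,0,0,0,0.7],[0,0,0,0,0,0,0.8],[0,0,0,0,0,0,0.8],[0,0,0,0,0,0,0.8]]' 15; python3 -m crank '[[0,0,-2,0,0,0,0.8],[0,0,-5,0,0,0,0.8],[0,0,-6,0,0,0,0.8],[0,0,-6,0,0,0,0.8],[0,0,0,0,0,0,0.8]]'; python3 - <<'E'
from h import *
o=robot.get_obs(); print(o["q"].round(3))
a=cams.camera("scene")[120:400,260:480,::-1];b=cams.camera("wrist")[180:400,180:460,::-1]
cv2.imwrite("pics/g1.png",np.hstack([cv2.resize(a,(314,400)),cv2.resize(b,(480,400))]))
E
```

```text
time: 6.55
position: [0.4984, -0.3325, 0.0825]
tool_rot: [-0.129, 0.992, -0.0, 0.0]
ft_force: [-0.1, 0.7, -0.1]
grip_width: 0.045
grip_force: 0.0
time: 7.18
position: [0.5006, -0.3343, 0.2795]
tool_rot: [-0.129, 0.992, -0.006, 0.004]
ft_force: [0.3, -0.4, -0.2]
grip_width: 0.0174
grip_force: 0.0
[-0.774  0.506  1.514 -0.     1.106 -2.605]
```

View pics/g1.png

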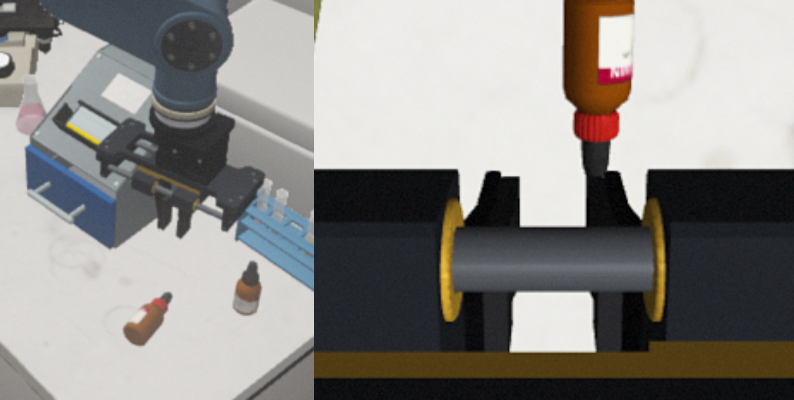

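The bottle still lies on the table, because I lifted before the slow fingers had closed. In the wrist view its collar is at about (344,249). Opening and re-measuring.

```bash
python3 -m crank '[[0,0,0,0,0,0,0],[0,0,0,0,0,0,0],[0,0,0,0,0,0,0],[0,0,0,0,0,0,0],[0,0,0,0,0,0,0]]' 15 | head -2; python3 - <<'E'
from h import *
i=cams.camera_info("wrist"); im=cams.camera("wrist"); bgr=im[:,:,::-1].copy(); cv2.imwrite("pics/w2.png",bgr)
H,S,V=cv2.split(cv2.cvtColor(bgr,cv2.COLOR_BGR2HSV)); yy,xx=np.mgrid[:480,:640]; roi=(xx>250)&(xx<450)&(yy<275)&(yy>100)
red,c,s=big(bgr,roi&((H<4)|(H>172))&(S>190)&(V>120)); print("red",c,s)
amb=roi&(H>5)&(H<18)&(S>150); n,l,st,ce=cv2.connectedComponentsWithStats(amb.astype(np.uint8))
for j in range(1,n):
    if st[j,4]>60: print("amb",st[j],ce[j].round(1))
pts=np.argwhere(amb|red)[:,::-1].astype(np.float32); r=cv2.minAreaRect(pts); print(r)
P=np.array([ray("wrist",q,.019,i) for q in cv2.boxPoints(r)]); print(P.round(4))
print("collar",ray("wrist",c,.019,i).round(4))
cv2.imwrite("pics/w2.png",bgr)
E
```

```text
time: 7.9
position: [0.4984, -0.3324, 0.272]
red [341.16078431 252.88235294] [332 245  20  16 255]
amb [ 319  179   41   68 1587] [334.1 211.4]
((339.0, 219.5), (81.0, 40.0), 90.0)
[[ 0.463  -0.342   0.019 ]
 [ 0.4537 -0.307   0.019 ]
 [ 0.5273 -0.2854  0.019 ]
 [ 0.5371 -0.3224  0.019 ]]
collar [ 0.5249 -0.3038  0.019 ]
```

View pics/w2.png

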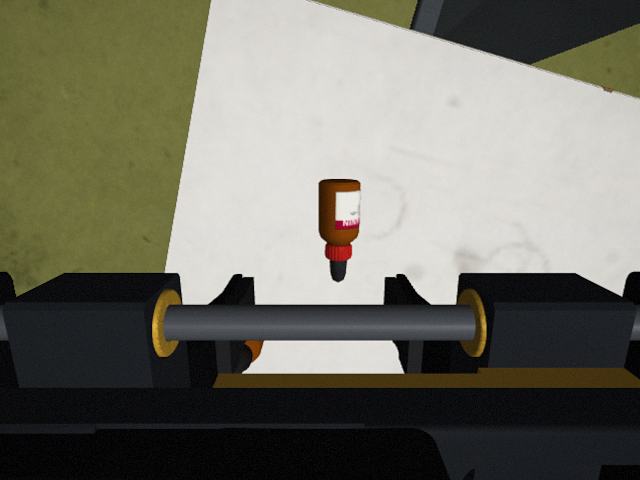

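Base is at (339.5,180), collar (339,252), bulb end (338.5,281). The bottle rolled about 18 mm and is now parallel to the tool.

```bash
python3 - <<'E'
from h import *
i=cams.camera_info("wrist")
b0=ray("wrist",(339.5,181),.019,i)[:2]; b1=ray("wrist",(338.7,281),.019,i)[:2]; d=b1-b0; a=np.arctan2(d[1],d[0]); print(b0,b1,np.linalg.norm(d),a)
m=(b0+b1)/2; u=d/np.linalg.norm(d); p=m-u*.010; tgt([*p,.082],tool([0,0,-1],[-np.sin(a),np.cos(a),0])); print(p)
E
```

```text
[ 0.46005147 -0.3236477 ] [ 0.55292431 -0.29846355] 0.09622684902925907 0.264800195602646
rot [ 0.    -0.    -0.006] rows 1 shift cm [-0.34  1.85 19.01] rows 4
[ 0.49683644 -0.31367279]
```

```bash
python3 -m crank '[[-0.3,1.8,0,0,0,-0.006,0],[0,0,6,0,0,0,0],[0,0,6,0,0,0,0],[0,0,5,0,0,0,0],[0,0,2,0,0,0,0]]' 15; python3 -m crank '[[0,0,0,0,0,0,0.5],[0,0,0,0,0,0,0.8],[0,0,0,0,0,0,0.8],[0,0,0,0,0,0,0.8],[0,0,0,0,0,0,0.8]]'; python3 -m crank '[[0,0,0,0,0,0,0.8],[0,0,0,0,0,0,0.8],[0,0,0,0,0,0,0.8]]'
```

```text
time: 8.57
position: [0.4951, -0.3116, 0.0793]
tool_rot: [-0.132, 0.991, 0.003, -0.002]
ft_force: [-0.5, 0.3, 0.0]
grip_width: 0.0869
grip_force: 0.0
time: 9.2
position: [0.4969, -0.3144, 0.0829]
tool_rot: [-0.132, 0.991, -0.0, 0.0]
ft_force: [-0.6, -0.3, -0.6]
grip_width: 0.0449
grip_force: 0.0
time: 9.57
position: [0.4967, -0.3142, 0.0825]
tool_rot: [-0.132, 0.991, -0.0, 0.0]
ft_force: [-0.5, 0.7, 4.0]
grip_width: 0.0373
grip_force: 15.0
```

```bash
python3 -m crank '[[0,0,-1,0,0,0,0.8],[0,0,-3,0,0,0,0.8],[0,0,-6,0,0,0,0.8],[0,0,-6,0,0,0,0.8],[0,0,-6,0,0,0,0.8]]'; python3 - <<'E'
from h import *
o=robot.get_obs(); print(o["q"].round(3),o["grip_width"],o["ft_force"])
psi=.094; t=np.array([.5474,-.0719]); Rz=np.array([[np.cos(psi),-np.sin(psi)],[np.sin(psi),np.cos(psi)]])
cv2.imwrite("pics/w3.png",cams.camera("wrist")[:,:,::-1])
# options: bulb to +box y or -box y ; bulb dir = -tool x
for s in (1,-1):
    by=Rz@[0,s]; p=t+Rz@[.045,-s*.010]; Rt=tool([0,0,-1],np.array([-by[1],by[0],0])); print(s,p, "TCP z",.14+.036-.007+.07); tgt([*p,.30],Rt)
E
```

```text
time: 10.2
position: [0.4962, -0.3139, 0.3042]
tool_rot: [-0.132, 0.991, 0.0, -0.0]
ft_force: [1.0, -1.1, -1.3]
grip_width: 0.0373
grip_force: 15.0
[-0.754  0.463  1.517 -0.     1.162 -2.59 ] 0.037331006747057346 [ 1.0134517  -1.13300135 -1.32043805]
1 [ 0.59313995 -0.07763208] TCP z 0.23900000000000002
rot [-0.017 -0.003 -1.399] rows 8 shift cm [-22.89 -11.59   1.32] rows 5
-1 [ 0.59126272 -0.05772037] TCP z 0.23900000000000002
rot [-0.003  0.018  1.742] rows 10 shift cm [24.89 11.59  1.32] rows 5
```

View pics/w3.png

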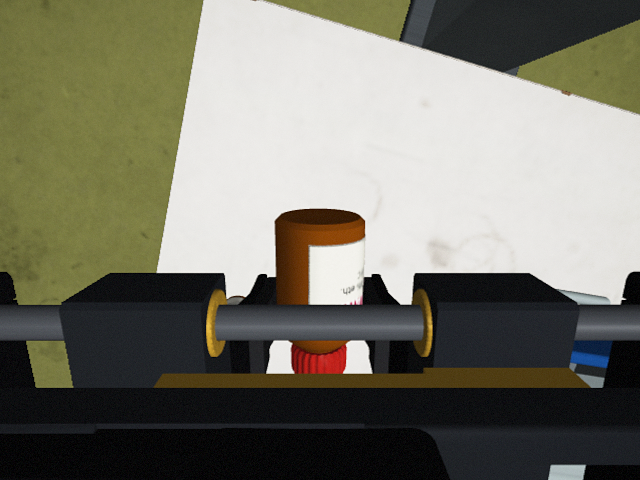

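Bottle is held level; base rim centre at about (320,217).

```bash
python3 - <<'E'
from h import *
o=robot.get_obs(); Rt=R.from_quat(o["tool_rot"]); i=cams.camera_info("wrist")
for r in (209,217,226): print(r,Rt.inv().apply(ray("wrist",(320,r),o["position"][2]-{209:.0825,217:.0635,226:.0445}[r],i)-o["position"]).round(4))
E
python3 -m crank '[[0,0,0,0,0,0.174,0.8],[0,0,0,0,0,0.174,0.8],[0,0,0,0,0,0.174,0.8],[0,0,0,0,0,0.174,0.8],[0,0,0,0,0,0.174,0.8]]'; python3 -m crank '[[0,0,0,0,0,0.174,0.8],[0,0,0,0,0,0.174,0.8],[0,0,0,0,0,0.174,0.8],[0,0,0,0,0,0.174,0.8],[0,0,0,0,0,0.176,0.8]]'; python3 -m crank '[[4,0,0,0,0,0,0.8],[5.5,0,0,0,0,0,0.8],[5.5,0,0,0,0,0,0.8],[5.5,0,0,0,0,0,0.8],[3,0,0,0,0,0,0.8]]'
cat >> h.py <<'E'
psi=.094; t=np.array([.5474,-.0719]); Rz=np.array([[np.cos(psi),-np.sin(psi)],[np.sin(psi),np.cos(psi)]])
def box(x,y,z): return np.array([*(t+Rz@[x,y]),z])
E
python3 - <<'E'
from h import *
by=Rz@[0,-1]; tgt(box(.045,.01,.30),tool([0,0,-1],[-by[1],by[0],0]))
E
```

```text
209 [0.0381 0.0001 0.0822]
217 [0.0379 0.     0.0632]
226 [ 0.0382 -0.      0.0442]
time: 10.88
position: [0.4963, -0.3139, 0.302]
tool_rot: [0.301, 0.954, 0.0, -0.0]
ft_force: [-0.8, 0.5, -0.4]
grip_width: 0.0374
grip_force: 15.0
time: 11.5
position: [0.4963, -0.314, 0.302]
tool_rot: [0.675, 0.738, -0.0, -0.0]
ft_force: [0.6, 0.2, -1.4]
grip_width: 0.0375
grip_force: 15.0
time: 12.12
position: [0.4733, -0.0776, 0.3021]
tool_rot: [0.672, 0.74, -0.0, -0.001]
ft_force: [-0.1, -0.6, -0.5]
grip_width: 0.037
grip_force: 15.0
rot [-0.001 -0.001  0.002] rows 1 shift cm [ 0.87 11.93  0.21] rows 2
```

```bash
python3 - <<'E'
from h import *
im=cv2.imread("pics/d2.png")[:360,:440]; H,S,V=cv2.split(cv2.cvtColor(im,cv2.COLOR_BGR2HSV))
m,c,s=big(im,(H>18)&(H<32)&(S>130)&(V>120)); print(s)
for cx in (s[0],s[0]+s[2]):
  print((Rz.T@(ray("top",(240+cx/2,150+c[1]/2),.139)[:2]-t)).round(4))
# black mouth/ledge outer edge (crop0): ledge tip corners px
for q in [(99,345),(307,332)]: print("ledge tip",(Rz.T@(ray("top",(255+q[0]/3.7,150+q[1]/3.7),.165)[:2]-t)).round(4))
E
python3 -m crank '[[0.5,6,0,0,0,0,0.8],[0.5,5.9,0,0,0,0,0.8],[0,0,3,0,0,0,0.8],[0,0,1.5,0,0,0,0.8],[0,0,0,0,0,0,0.8]]'; python3 - <<'E'
from h import *
by=Rz@[0,-1]; tgt(box(.045,.011,.2395),tool([0,0,-1],[-by[1],by[0],0]))
a=cams.camera("top")[170:300,240:380,::-1];b=cams.camera("scene")[140:290,240:420,::-1]
cv2.imwrite("pics/m1.png",np.hstack([cv2.resize(a,(390,390),interpolation=2),cv2.resize(b,(400,390),interpolation=2)]))
E
```

```text
[ 88 157 102  13 700]
[0.0493 0.056 ]
[ 0.0427 -0.0567]
ledge tip [0.0176 0.0606]
ledge tip [ 0.0182 -0.0608]
time: 12.75
position: [0.5905, -0.0589, 0.2557]
tool_rot: [0.673, 0.739, -0.001, -0.002]
ft_force: [0.2, -1.0, -0.8]
grip_width: 0.0372
grip_force: 15.0
rot [-0.004 -0.002 -0.   ] rows 1 shift cm [0.21 0.09 1.62] rows 1
```

View pics/m1.png

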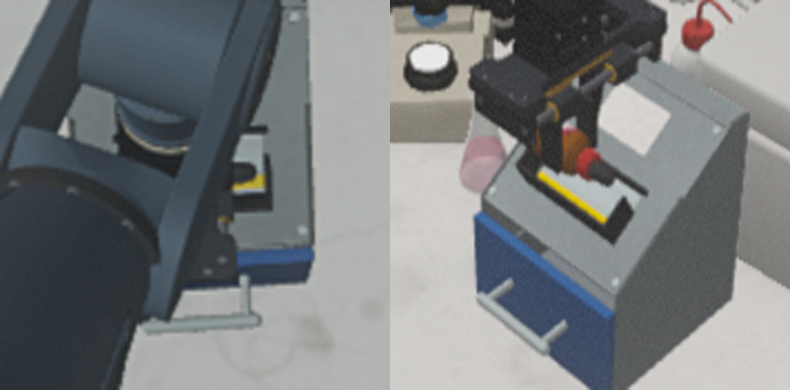

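Bottle is above the mouth with its bulb end at about scene pixel (341,209). I check that against its predicted position.

```bash
python3 - <<'E'
from h import *
o=robot.get_obs(); Rt=R.from_quat(o["tool_rot"])
print(proj("scene",Rt.apply([-.060,0,.0635])+o["position"]).round(1), proj("scene",box(.035,.056,.14)).round(1),proj("scene",box(.035,-.056,.14)).round(1))
E
python3 -m crank '[[0.2,0.1,0.8,0,0,0,0.8],[0,0,0.8,0,0,0,0.8],[0,0,0,0,0,0,0.8]]'
```

```text
[342.  207.5] [302.6 207.9] [339.4 230.7]
time: 13.22
position: [0.5924, -0.0569, 0.2405]
tool_rot: [0.673, 0.74, -0.0, -0.001]
ft_force: [0.2, -0.4, -0.9]
grip_width: 0.037
grip_force: 15.0
```

```bash
python3 -m crank '[[0,0,0,0,0,0,0.55],[0,0,0,0,0,0,0.5],[0,0,0,0,0,0,0.49],[0,0,0,0,0,0,0.49]]' 10;  python3 -m crank '[[0,0,-1,0,0,0,0.49],[0,0,-4,0,0,0,0.49],[0,0,-5,0,0,0,0.49],[0,-5,0,0,0,0,0.8],[0,-5,0,0,0,0,1]]'; python3 - <<'E'
from h import *
p=cams.camera("scene")[:,:,::-1]; cv2.imwrite("pics/s5.png",p); im=p.copy()
H,S,V=cv2.split(cv2.cvtColor(im,cv2.COLOR_BGR2HSV)); yy,xx=np.mgrid[:480,:640]; roi=(xx>270)&(xx<370)&(yy>170)&(yy<260)
for nm,m in (("red",((H<5)|(H>172))&(S>150)&(V>90)),("amb",(H>4)&(H<16)&(S>120))):
    n,l,s,c=cv2.connectedComponentsWithStats((m&roi).astype(np.uint8)); print(nm,[(s[j].tolist(),c[j].round(1).tolist()) for j in range(1,n) if s[j,4]>8])
f=lambda y:proj("scene",box(.045,y,.161)).round(1)
print("exp collar",f(-.017),"base",f(.049),"body mid",f(.018),"bulb end",f(-.049))
o=robot.get_obs(); print(o["ft_force"].round(1),o["q"].round(2))
ch=np.r_[Rz@[.5,0],-.866]; by=np.r_[Rz@[0,-1],0]
mouth=box(.035,0,.14); up=np.r_[Rz@[.866,0],.5]
# push tool: z=chute, y = along +-box y, tip 19 mm up slope, y +13 mm, tip 60 mm out of slope first
for s in (1,-1):
    Rt=tool(ch,s*by); c=mouth+up*.019-by*.013-ch*(.07+.060); print(s,c.round(3)); tgt(c,Rt)
E
```

```text
time: 13.72
position: [0.593, -0.057, 0.2414]
tool_rot: [0.673, 0.74, 0.0, 0.0]
ft_force: [-0.7, 0.2, -0.4]
grip_width: 0.0444
grip_force: 0.0
time: 14.35
position: [0.4928, -0.0666, 0.3427]
tool_rot: [0.673, 0.74, 0.0, 0.002]
ft_force: [-0.4, 0.4, -0.4]
grip_width: 0.0316
grip_force: 0.0
red [([324, 207, 8, 8, 35], [327.3, 210.8])]
amb [([303, 194, 26, 22, 261], [315.0, 204.7])]
exp collar [329.6 212.8] base [308.  199.8] body mid [318.  205.8] bulb end [340.4 219.4]
[-6.6  0.5 -1. ] [-0.36  0.29  1.7  -0.    1.17 -0.46]
1 [ 0.533 -0.06   0.262]
rot [-0.421  0.416  1.53 ] rows 9 shift cm [ 0.26 -0.02  9.25] rows 2
-1 [ 0.533 -0.06   0.262]
rot [-0.416 -0.421 -1.53 ] rows 9 shift cm [-0.26  0.02  9.25] rows 2
```

Bottle is seated in the V: collar at scene (327,211), within 3 px of expected. Now reorienting for the push.

```bash
python3 -m crank '[[0,0,0,-0.042,0.0416,0.153,1],[0,0,0,-0.042,0.0416,0.153,1],[0,0,0,-0.042,0.0416,0.153,1],[0,0,0,-0.042,0.0416,0.153,1],[0,0,0,-0.042,0.0416,0.153,1]]' 20; python3 -m crank '[[0,0,0,-0.042,0.0416,0.153,1],[0,0,0,-0.042,0.0416,0.153,1],[0,0,0,-0.042,0.0416,0.153,1],[0,0,0,-0.042,0.0416,0.153,1],[0,0,0,-0.042,0.0416,0.153,1]]'; cat >> h.py <<'E'
ch=np.r_[Rz@[.5,0],-.866]; by=np.r_[Rz@[0,-1],0]; mouth=box(.035,0,.14); up=np.r_[Rz@[.866,0],.5]; RP=tool(ch,by)
def push(d): tgt(mouth+up*.019-by*.015-ch*(.07+d),RP)
E
python3 - <<'E'
from h import *
push(.06)
E
```

```text
time: 15.02
position: [0.4937, -0.0666, 0.342]
tool_rot: [0.893, 0.426, 0.145, -0.006]
ft_force: [0.1, -1.2, -0.6]
grip_width: 0.0003
grip_force: 0.0
time: 15.65
position: [0.4936, -0.0666, 0.342]
tool_rot: [0.963, 0.043, 0.265, -0.011]
ft_force: [-0.6, 0.4, -0.3]
grip_width: 0.0003
grip_force: 0.0
rot [ 0.004 -0.012 -0.004] rows 1 shift cm [-0.57 -0.46  8.9 ] rows 2
```

```bash
python3 -m crank '[[-0.6,-0.45,4,0.004,-0.012,-0.004,1],[0,0,3.4,0,0,0,1],[0,0,1.4,0,0,0,1],[0,0,0,0,0,0,1]]'; python3 - <<'E'
from h import *
push(.032)
E
```

```text
time: 16.15
position: [0.5321, -0.0582, 0.2618]
tool_rot: [0.965, 0.048, 0.257, -0.013]
ft_force: [-0.0, -0.3, 0.4]
grip_width: 0.0005
grip_force: 0.0
rot [-0.002  0.003  0.005] rows 1 shift cm [0.05 0.01 2.8 ] rows 1
```

Aligned. Now the push: 28 mm to contact, then about 50 mm more.

```bash
python3 -m crank '[[0,0,1.2,0,0,0,1],[0,0,1.2,0,0,0,1],[0,0,0.6,0,0,0,1],[0,0,0.6,0,0,0,1]]'; python3 -m crank '[[0,0,0.8,0,0,0,1],[0,0,0.8,0,0,0,1]]'; python3 - <<'E'
from h import *
p=cams.camera("scene")[:,:,::-1]; im=p.copy()
H,S,V=cv2.split(cv2.cvtColor(im,cv2.COLOR_BGR2HSV)); yy,xx=np.mgrid[:480,:640]; roi=(xx>270)&(xx<370)&(yy>170)&(yy<260)
for nm,m in (("red",((H<5)|(H>172))&(S>150)&(V>60)),("amb",(H>4)&(H<16)&(S>120))):
    n,l,s,c=cv2.connectedComponentsWithStats((m&roi).astype(np.uint8)); print(nm,[(s[j].tolist(),c[j].round(1).tolist()) for j in range(1,n) if s[j,4]>8])
for d in (0,.02): print(proj("scene",mouth+up*.019+by*.017-ch*(.013-d)).round(1))
push(.0)
E
```

```text
time: 16.65
position: [0.5498, -0.0566, 0.2308]
tool_rot: [0.965, 0.048, 0.258, -0.012]
ft_force: [-1.9, -0.1, 2.8]
grip_width: 0.0004
grip_force: 2.0
time: 16.9
position: [0.5574, -0.0556, 0.2167]
tool_rot: [0.965, 0.048, 0.257, -0.012]
ft_force: [-3.7, -0.8, 6.5]
grip_width: 0.0003
grip_force: 3.3
red []
amb []
[329.5 212.9]
[332.6 217.2]
rot [-0.002  0.003  0.004] rows 1 shift cm [0.1  0.02 0.75] rows 1
```

```bash
python3 -m crank '[[0,0,0.8,0,0,0,1],[0,0,0.7,0,0,0,1]]';python3 -m crank '[[0,0,0.6,0,0,0,1],[0,0,0.5,0,0,0,1]]'; python3 -m crank '[[0,0,0.4,0,0,0,1],[0,0,0.2,0,0,0,1]]'
```

```text
time: 17.2
position: [0.5653, -0.055, 0.2036]
tool_rot: [0.965, 0.048, 0.257, -0.012]
ft_force: [-0.3, 0.5, 0.9]
grip_width: 0.0006
grip_force: 0.0
time: 17.45
position: [0.5711, -0.0546, 0.1944]
tool_rot: [0.965, 0.048, 0.258, -0.012]
ft_force: [-2.6, -0.0, 4.2]
grip_width: 0.0004
grip_force: 2.7
time: 17.7
position: [0.5734, -0.0542, 0.189]
tool_rot: [0.965, 0.048, 0.257, -0.012]
ft_force: [-3.7, -0.7, 4.9]
grip_width: 0.0007
grip_force: 2.6
```

```bash
python3 -m crank '[[0,0,0.5,0,0,0,1],[0,0,0.4,0,0,0,1],[0,0,0,0,0,0,1]]';python3 -m crank '[[0,0,-2,0,0,0,1],[0,0,-4,0,0,0,1],[0,0,-6,0,0,0,1],[0,0,-4,0,0,0,1]]';python3 -m crank '[[6,0,0,0,0,0,1],[6,0,0,0,0,0,1],[4,0,0,0,0,0,1],[0,0,0,0,0,0,1],[0,0,0,0,0,0,1]]'; python3 - <<'E'
from h import *
a=cams.camera("top")[150:330,170:460,::-1];b=cams.camera("scene")[130:370,160:460,::-1]
cv2.imwrite("pics/f1.png",np.hstack([cv2.resize(a,(400,360)),cv2.resize(b,(400,360))]))
E
```

```text
time: 18.08
position: [0.5775, -0.0536, 0.1807]
tool_rot: [0.965, 0.048, 0.257, -0.013]
ft_force: [-3.9, -1.5, 2.0]
grip_width: 0.0004
grip_force: 2.3
time: 18.58
position: [0.4984, -0.0618, 0.3221]
tool_rot: [0.965, 0.048, 0.258, -0.012]
ft_force: [0.3, -0.5, 0.2]
grip_width: 0.0007
grip_force: 0.0
time: 19.2
position: [0.6356, -0.0473, 0.3984]
tool_rot: [0.965, 0.048, 0.256, -0.013]
ft_force: [-0.2, -0.5, -0.7]
grip_width: 0.0005
grip_force: 0.0
```

View pics/f1.png

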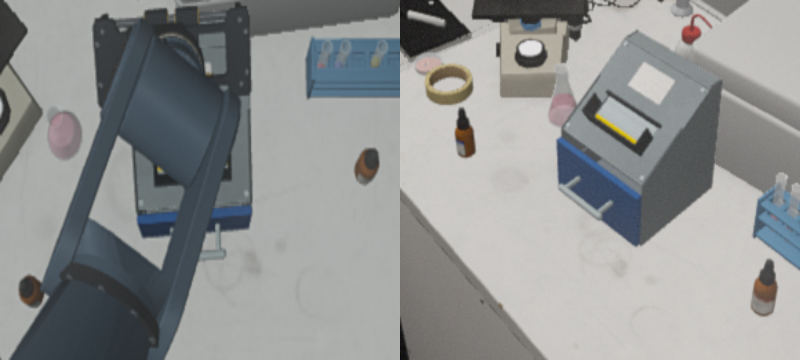

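The picture shows the flap shut (yellow stripe at crop (615,122)), the drawer shut, no bottle in the mouth, and the other bottles and flask standing. The arm is missing from the scene crop, so I check where it should project before handing in.

```bash
python3 - <<'E'
from h import *
o=robot.get_obs(); print(proj("scene",o["position"]), proj("scene",o["position"]+R.from_quat(o["tool_rot"]).apply([0,0,.07])))
for n,px,z in [("b",(170+30*.725,150+291*.5),.05),("c",(170+367*.725,150+165*.5),.05),("flask",(170+63*.725,150+134*.5),.05)]: print(n,ray("top",px,z).round(3))
im=cams.camera("scene"); d=cv2.absdiff(im[:130],cv2.cvtColor(cv2.imread("pics/scene0.png"),cv2.COLOR_BGR2RGB)[:130]).max(2)>60; print("changed px above crop",d.sum(),np.argwhere(d).mean(0))
H,S,V=cv2.split(cv2.cvtColor(im,cv2.COLOR_RGB2HSV)); m=((H<5)|(H>172))&(S>150)&(V>60); m[:, :270]=0; m[:150]=0; print("red px in scene",m.sum())
E
```

```text
[335.22663005 100.42551347] [346.09148844 121.42081536]
b [0.452 0.202 0.05 ]
c [ 0.623 -0.367  0.05 ]
flask [0.642 0.161 0.05 ]
changed px above crop 12156 [ 54.21849293 162.47976308]
red px in scene 11
```

```bash
python3 -c "
from rig import ticket; print(ticket.hand_in())"
```

```text
the job is handed in; nothing more can be done
None
```

I pushed the drawer shut, then posted the red-collar bottle through the flap, which closed behind it; the other two bottles and the flask are standing where they were. The job is handed in at about 19 s on the robot's clock; hand-in gave no verdict, and I judged the bottle inside from the camera pictures and the push forces.

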